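# Fold down the sprung funnel rest and hang the filter funnel in it

## Task

Fold the arm of the sprung funnel rest down until it snaps over and lies level, then lean on it with a firm but careful press of about 12 N to make sure it has locked; never put more than 20 N on the arm. Then lift the steel funnel off the filtration manifold and hang it gently in the ring of the rest, upright, and let go. Leave the rubber bungs and the loose things on the bench where they are.

Things in the scene. Friction and masses are not known exactly. Their poses are not given: they have to be found in the camera images.
- rest_arm (a joint): Fold of the funnel rest's arm, rad. 0: folded up on its upper stop, 87 degrees above level; 1.518: down, level, on its lower stop. A spring strut beside it pushes it back up until about 1.1 rad (peak about 8 N at the thumb tab), then over centre and snaps it down. The lower stop is hard: about 1 mm of give at the tab for 10 N.
- rest_hinge (a point): Hinge axis of the funnel rest, midway between its grey cheeks, about 110 mm above the bench. The rest is screwed down: drip tray 190 x 120 mm, cheeks 36 mm deep, 62 mm over all and 118 mm high at one end, only the arm above them. The arm folds down over the tray, towards this frame's -x; the hinge lies along its y, z is up.
- rest_tab (a point): Middle of the upper (when level) face of the thumb tab at the arm's free end, 130 mm from the hinge. The tab is a steel plate 30 mm along the arm (115 to 145 mm from the hinge), 34 mm wide, 6 mm thick. It is the place to push. Folded up, this face looks away from the tray and can be pushed from behind with closed fingers pointing down.
- rest_ring (a point): Centre of the arm's ring, 70 mm from the hinge, in the middle of the bar: steel bar 10 mm thick, ring 72 mm inside and 92 mm outside. When the arm is level the ring lies flat about 110 mm above the bench, over the tray, open from above.
- funnel_knob (a point): Middle of the round knob (22 mm across, 28 mm high, the lid 20 mm below this point) on the steel funnel, on its axis, 132 mm above its foot; z is up. Funnel and lid are one piece, 0.22 to 0.45 kg: stem 16 mm across, 30 mm long; collar 40 x 7 mm; cone to 100 mm across; lid 106 mm. Best taken by the knob. Hung in the level ring by its cone, this point is about 65 mm above the ring's centre.
- manifold: Filtration manifold, fixed: steel tube 300 mm long along this frame's y, on two feet, with three heads 48 mm across and 95 mm high at y = -100, 0 and 100 mm. The funnel's collar sits on one of them, its stem 30 mm deep in the bore; it lifts straight out. Origin on the bench under the middle.
- bung_a: Black rubber bung, 44 mm across, in one of the other heads; its top is 117 mm above the bench. Origin at its foot, 52 mm below its top.
- bung_b: The other rubber bung, the same.
- bottle_a: Clear sample bottle with white cap, 66 mm across, 166 mm high, standing loose. Origin under its middle.
- dish: Clear petri dish, 66 mm across, 14 mm high, lying loose. Origin under its middle.
- pipette: White pipette, 270 mm long along its x, 26 mm high, lying loose. Origin on the bench under its middle.
- spatula: Steel spatula, 155 mm long along its x, 4 mm high, lying loose. Origin on the bench under its middle.

How it is judged (in metres and radians):
On the way:
1. the rest has snapped down level and the fingers press on its arm with 8 to 20 N for 0.2 s, the funnel still on the manifold (value of joint rest_arm above 1.47 rad and contact force between the fingers and rest_arm above 8 N and distance of funnel_knob from where it was at the start of the episode below 0.02 m), for 0.2 s.
At the end, for the whole second after the job is handed in: The rest's arm is down on its stop (within 3 degrees) and the funnel hangs at rest in its ring: knob within 10 mm of the ring's centre seen from above, 165 to 184 mm above the bench, upright within 7 degrees, released (value of joint rest_arm above 1.47 rad and horizontal distance between funnel_knob and rest_ring below 0.01 m and height (world z) of funnel_knob between 0.165 and 0.184 m and angle between funnel_knob's own z axis and vertical below 0.12 rad and linear speed of funnel below 0.02 m/s); the robot touches nothing.
It fails at once if more than 20 N on the arm of the rest, from the robot or the funnel (contact force between anything else and rest_arm above 20 N).
It fails at once if the funnel is dropped or laid down (height (world z) of funnel_knob below 0.13 m or angle between funnel_knob's own z axis and vertical above 0.6 rad).
It fails at once if a bung is pushed or pulled out of its place by over 15 mm (distance of any of bung_a, bung_b from where it was at the start of the episode above 0.015 m).
It fails at once if the bottle, dish, pipette or spatula is moved by over 20 mm (distance of any of bottle_a, dish, pipette, spatula from where it was at the start of the episode above 0.02 m).
It also fails if it takes over 72 s, if anything falls off the work surface, if the arm or the gripper's body presses on something with over 40 N, if the wrist force passes 120 N, or if a joint passes its speed limit or range.

## Robot

A 6-joint arm with a two-finger parallel gripper is mounted at the origin on the work surface. World frame = base frame: x ahead of the robot, y to its left, z up, the work surface at z = 0. Lengths are in mm, angles in rad, forces in N, time in s.
With the tool pointing down it reaches from about 275 to 825 mm from the base axis. Payload 4.9 kg.
Tool frame: the origin (TCP) lies at the very end of the fingers, on their centre line; the grasp point (between the pads) lies 19 mm behind it; z points along the fingers, y is the direction in which the jaws open and shut (so a half turn about z gives the same grasp; the last joint's range is limited). The gripper opens to 85 mm and grips with 20 to 120 N. Pads are 22 mm wide; open, the fingers measure 114 mm over their backs; the gripper's body (76 mm by 85 mm) begins 54 mm behind the grasp point. The pads swing forward as they close: fully open they stand 13 mm farther back than shut.
Start: joints at [-1.306, 0.326, -0.193, 1.052, 0, 1.437], TCP at [213.585, -506.853, 231.281] pointing down, gripper open.
Joint ranges: [-2.65, 2.65], [-0.97, 1.79], [-1.3, 1.35], [-1.93, 2.1], [-1.47, 1.37], [-3.14, 3.14]. Speed limits (rad/s): [2.57, 2.57, 3.14, 3.14, 3.14, 3.14].

## Interface

Orientations are given as [roll, pitch, yaw] about the fixed x, y, z axes, in that order (R = Rz(yaw) Ry(pitch) Rx(roll)).
In Python, from bench import bot, solve_ik, imaging gives the robot as it stands. Calls block until the motion is done:
- bot.move_ptp(position, orientation): joint-space move of the TCP to a pose.
- bot.movel(position, rot=None, max_speed=150, threshold=None): straight line of the TCP; rot=None keeps the orientation; max_speed is the mean speed in mm/s. With threshold (N) it stops when the force on the tool has changed by that much, and returns True; else False.
- bot.move_j(angles): joint-space move.
- bot.grip(opening, effort=None): opening from 0.0 (shut) to 1.0 (fully open); effort is the grip in N (None keeps the last); returns when the fingers have stopped.
- bot.dwell(seconds).
- solve_ik(position, orientation): joint angles nearest the present ones, or None.
- bot.get_state(): the state.
- imaging.capture(name): name is "side" or "top" or "wrist"; returns the picture (400x640x3 uint8, blue, green, red); there is no depth.
- imaging.camera_model(name): a dict with "K" (3x3 intrinsics, pixels), "k1" (the pictures are not rectified: a ray, as slopes to the right and down, at radius r is drawn at 1 + k1 r^2 times it, then the intrinsics apply), "position" and "rotation" of the camera in the world. Camera axes: x right, y up, looking along -z (the intrinsics and any distortion apply to the point x, -y, -z); pixel columns grow to the right and rows downward; lengths in mm; the calibration is good to about 2 mm. A picture is of the moment at which its call begins: read the wrist's pose just before it. camera_model takes no time and is no camera call; for the wrist camera it gives the pose at the moment of the call.
A pose or a line that the arm cannot do raises bot.IKError and nothing moves.
- bot.sign_off(): hands the job in, once; it reports no verdict.
The state is a dict: "t": time; "qpos": joint angles; "joint_velocities": joint speeds; "effort": joint torques, N m; "tcp_pos": TCP position; "orientation": TCP orientation; "contact_force": force on the tool from outside, world axes, zero at the start; "wrist_torque": the same for the moment, N m; "opening": opening from 0.0 (shut) to 1.0 (fully open).
Only numpy, scipy, OpenCV 4.12 (cv2) and the standard library are available. Lean on these libraries where they do the work, as an engineer would, in place of code of your own. Each camera call takes 0.05 s, during which the arm holds its last target.

## Working session

There is one attempt and no reset: what is moved stays moved. The work goes in short steps, each a Python script; the robot and the scene stay as the last script left them, time stands still between calls to the robot, and variables do not carry over. Pictures are saved under pics/ and viewed, and the job is handed in when it is done.

```bash
ls; mkdir -p pics
python3 - <<'E'
from bench import bot, solve_ik, imaging
import cv2
for n in ("side","top","wrist"):
    m=imaging.camera_model(n)
    im=imaging.capture(n); cv2.imwrite(f"pics/{n}0.png",im)
    print(n,m)
print(bot.get_state())
E
```

```text
pics
side {'K': array([[389.90649375,   0.        , 316.94935282],
       [  0.        , 389.90649375, 196.44055895],
       [  0.        ,   0.        ,   1.        ]]), 'k1': 0.032734939798039445, 'position': array([306.67169973, 861.83711046, 745.69641019]), 'rotation': array([ 1.0012173 ,  0.00398221, -2.87077533])}
top {'K': array([[489.36682465,   0.        , 307.13069205],
       [  0.        , 489.36682465, 202.22107159],
       [  0.        ,   0.        ,   1.        ]]), 'k1': -0.0951260427558996, 'position': array([ 468.04334709,   -9.51903443, 1272.87732357]), 'rotation': array([ 0.06287598, -0.00965086, -1.59813615])}
wrist {'K': array([[323.82963528,   0.        , 314.02920049],
       [  0.        , 323.82963528, 203.72898954],
       [  0.        ,   0.        ,   1.        ]]), 'k1': -0.05759713996031688, 'position': array([ 280.45563432, -477.57224435,  372.78807791]), 'rotation': array([-0.29524826,  0.00129982, -1.17293992])}
{'t': 0.15, 'qpos': array([-1.30617163e+00,  3.26797093e-01, -1.93363124e-01,  1.05195818e+00,
       -1.56592478e-05,  1.43656229e+00]), 'joint_velocities': array([ 0.00035273, -0.00219574,  0.00381125,  0.00012413,  0.00045041,
        0.00039502]), 'effort': array([ 4.06323288e-04, -4.43706250e+01,  2.62663418e+01,  1.04554262e-02,
       -7.90152149e-05, -1.72263663e-05]), 'tcp_pos': array([ 213.47671755, -506.41176983,  230.66552166]), 'orientation': array([-3.14028038e+00, -1.61415464e-04,  3.98858635e-01]), 'contact_force': array([ 0.36565153, -0.51161463, -0.96193921]), 'wrist_torque': array([-0.0037229 , -0.03665353, -0.00511075]), 'opening': 0.99960638397572}
```

View pics/side0.png

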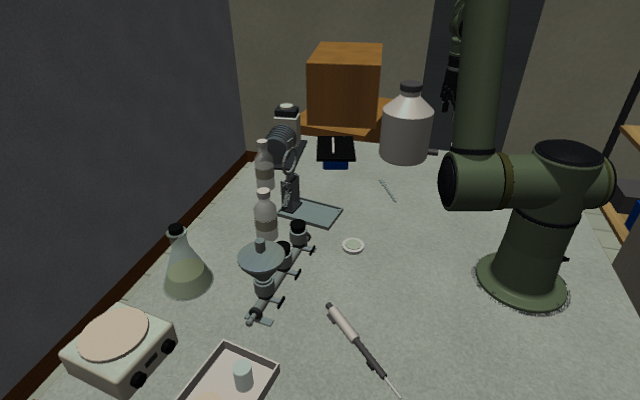

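View pics/top0.png

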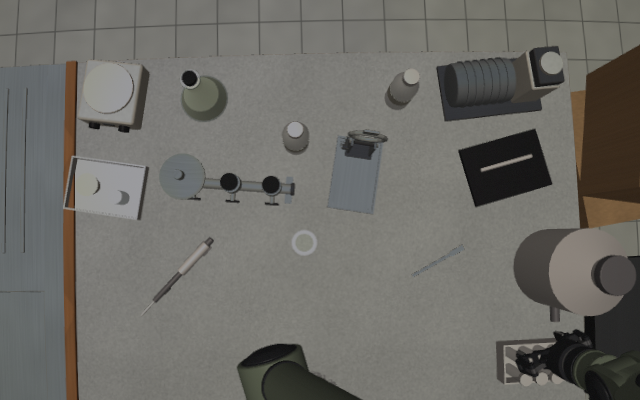

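The top view shows the funnel at px (182,177), the bungs at (230,183) and (271,185), and the rest's tray at (355,175) with its arm folded up at (365,138). The bottles are at (295,135) and (405,85), and the dish is at (304,242). I'll zoom in on these.

```bash
cat > h.py <<'E'
import numpy as np, cv2
from scipy.spatial.transform import Rotation as R
from bench import bot, solve_ik, imaging
def model(n):
    m=imaging.camera_model(n); return m['K'],m['k1'],np.array(m['position']),R.from_euler('xyz',m['rotation']).as_matrix()
def ray(n,u,v,m=None):
    K,k1,p,Rm=m or model(n)
    # cv2 distortion: k1 only
    x,y=cv2.undistortPoints(np.array([[[u,v]]],float),K,np.array([k1,0,0,0.]))[0,0]
    d=Rm@np.array([x,-y,-1.]); return p,d/np.linalg.norm(d)
def onz(n,u,v,z,m=None):
    p,d=ray(n,u,v,m); return p+d*(z-p[2])/d[2]
def proj(n,X,m=None):
    K,k1,p,Rm=m or model(n)
    c=(np.atleast_2d(X)-p)@Rm*[1,-1,-1]
    return cv2.projectPoints(c,np.zeros(3),np.zeros(3),K,np.array([k1,0,0,0.]))[0][:,0]
def tri(obs):
    A=np.zeros((3,3));b=np.zeros(3)
    for p,d in obs:
        P=np.eye(3)-np.outer(d,d);A+=P;b+=P@p
    X=np.linalg.solve(A,b); return X,[np.linalg.norm((np.eye(3)-np.outer(d,d))@(X-p)) for p,d in obs]
def crop(im,x0,y0,x1,y1,s,name):
    cv2.imwrite(name,cv2.resize(im[y0:y1,x0:x1],None,fx=s,fy=s,interpolation=cv2.INTER_CUBIC))
E
python3 - <<'E'
from h import *
t=cv2.imread('pics/top0.png');s=cv2.imread('pics/side0.png')
crop(t,310,110,410,220,5,'pics/t_rest.png'); crop(t,150,140,310,220,5,'pics/t_man.png')
crop(s,230,150,350,235,6,'pics/s_rest.png'); crop(s,220,210,330,330,5,'pics/s_man.png')
print(onz('top',182,177,150),onz('top',355,175,5))
E
```

```text
[604.67658795 265.85035951 150.        ] [ 615.35096742 -150.82150078    5.        ]
```

View pics/t_rest.png

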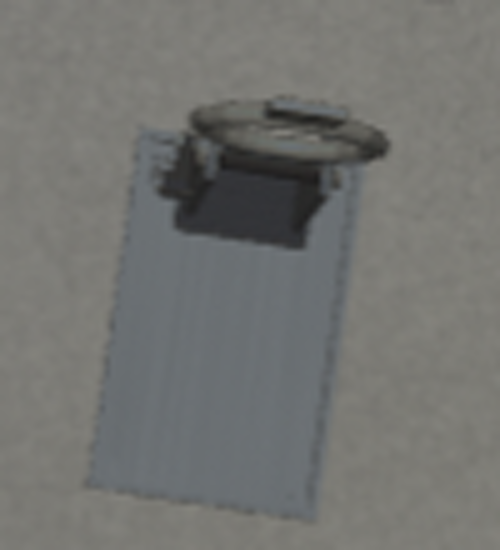

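View pics/t_man.png

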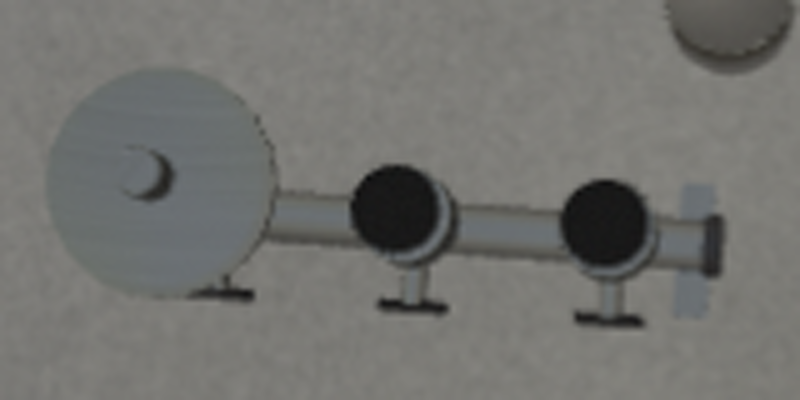

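View pics/s_rest.png

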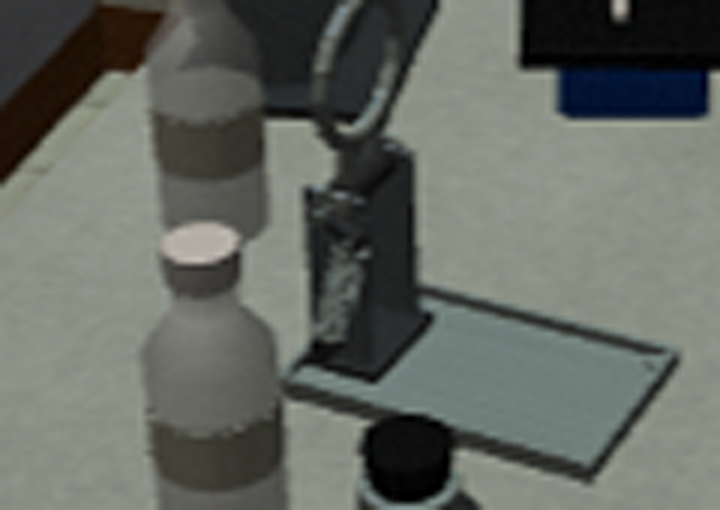

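View pics/s_man.png

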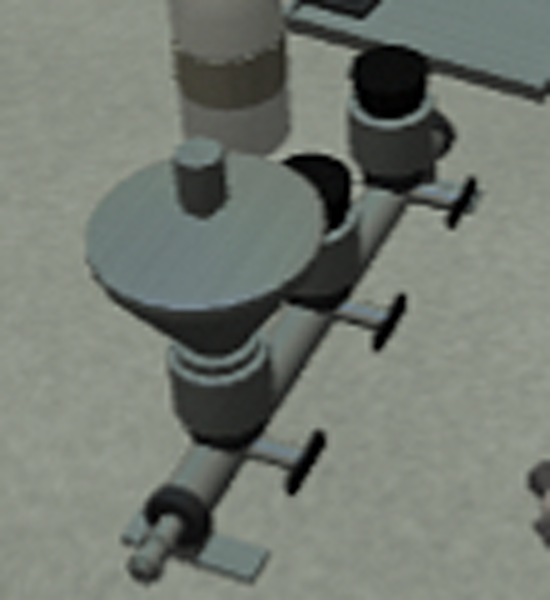

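Run:
```python
from h import *
from scipy.optimize import least_squares
mt,ms=model('top'),model('side')
# funnel lid circle centre in top: fit (lid z~177), bungs
print('lid',onz('top',182.6,176.6,177),'bungs',onz('top',229.6,182,117),onz('top',271,184.6,117))
print('knobtop side',onz('side',260,240.4,211), 'knobbase side', onz('side',260.6,252.4,177+3))
print('dish',onz('top',304,242,7),'bottles',onz('top',294,128,166),onz('top',412,76,166))
tc=np.array([[338,135.6],[382.4,143],[373,214],[327.6,207.4]])
sc=np.array([[277.5,214.2],[343.3,209.2],[328.3,228.3]]) # far-left(+y), near -y, near +y
def corners(p):
    x,y,a,z=p
    c,s=np.cos(a),np.sin(a)
    L=np.array([[95,60],[95,-60],[-95,-60],[-95,60]])
    return np.c_[x+c*L[:,0]-s*L[:,1], y+s*L[:,0]+c*L[:,1], np.full(4,z)]
def f(p):
    C=corners(p); q=p.copy(); 
    return np.r_[(proj('top',C,mt)-tc).ravel(),(proj('side',C[[0,2,3]],ms)-sc).ravel()]
for z in (0,8):
    r=least_squares(lambda p:f(np.r_[p,z]),[615,-150,-.1]); print(z,r.x,np.round(r.fun,1))
r=least_squares(f,[615,-150,-.1,5]); print(r.x,np.round(r.fun,1))
for k in range(4): print(onz('top',*tc[k],6))
```

```text
lid [602.26127779 257.85132994 177.        ] bungs [593.52053007 160.1338079  117.        ] [584.64219185  61.86998857 117.        ]
knobtop side [603.79951852 259.89148668 211.        ] knobbase side [603.68001469 263.32570827 180.        ]
dish [444.79209872 -13.02348788   7.        ] bottles [708.67870373   3.33427763 166.        ] [ 826.03580337 -274.93905904  166.        ]
0 [ 6.16302548e+02 -1.54113048e+02 -1.71820675e-01] [ 0.4  0.5  0.9 -0.2  0.7 -0.   0.7 -0.1 -1.6  1.4 -0.1  1.5  0.4  2.3]
8 [ 6.15168458e+02 -1.51790907e+02 -1.74186594e-01] [-0.1  0.3  0.7 -0.3  0.2  0.4 -0.1  0.2 -1.6 -0.2  0.2  0.   0.5  0.8]
[ 6.15083399e+02 -1.51617100e+02 -1.74364504e-01  8.60152233e+00] [-0.2  0.3  0.6 -0.3  0.2  0.4 -0.2  0.2 -1.6 -0.3  0.2 -0.1  0.5  0.6]
[ 720.35950359 -109.67900818    6.        ]
[ 698.01839699 -225.90241148    6.        ]
[ 512.21733148 -194.16793397    6.        ]
[532.57022228 -76.63138244   6.        ]
```

Run:
```python
from h import *
s=cv2.imread('pics/side0.png')
crop(s,255,120,325,220,6,'pics/s_rest2.png')
a=-0.174; ex=np.array([np.cos(a),np.sin(a)]);ey=np.array([-ex[1],ex[0]])
c=np.array([615.2,-151.8])
for n,u,v,z in (('top',368,136.2,180),('top',371.8,131.4,254)):
    P=onz(n,u,v,z); d=P[:2]-c; print(n,P,d@ex,d@ey)
# predictions with hinge at local x=77
for h in (70,77,84):
    H=np.r_[c+ex*h,110]
    for ph in (87,):
        ph=np.radians(ph); dr=np.r_[-ex*np.cos(ph),np.sin(ph)]
        print(h,[np.round(proj(n,H+dr*L)[0],1) for n in('top','side') for L in (0,70,34,106,145)])
```

```text
top [ 682.76468034 -163.99513331  180.        ] 68.65572612850933 -0.31396662250972884
top [ 678.34284978 -162.00635248  254.        ] 63.95636018194655 0.8792619106528308
70 [array([364.1, 141.4]), array([367.7, 137.2]), array([365.8, 139.4]), array([369.8, 134.8]), array([372.2, 132.1]), array([290.1, 180.4]), array([290.2, 161.4]), array([290.2, 171.3]), array([290.3, 151.1]), array([290.3, 139.5])]
77 [array([364.5, 138.5]), array([368.1, 134.2]), array([366.2, 136.5]), array([370.2, 131.7]), array([372.6, 128.9]), array([288.2, 179.9]), array([288.2, 160.9]), array([288.2, 170.9]), array([288.3, 150.6]), array([288.3, 139.1])]
84 [array([364.9, 135.7]), array([368.6, 131.2]), array([366.6, 133.6]), array([370.6, 128.6]), array([373. , 125.7]), array([286.3, 179.5]), array([286.3, 160.5]), array([286.3, 170.4]), array([286.3, 150.2]), array([286.3, 138.7])]
```

View pics/s_rest2.png

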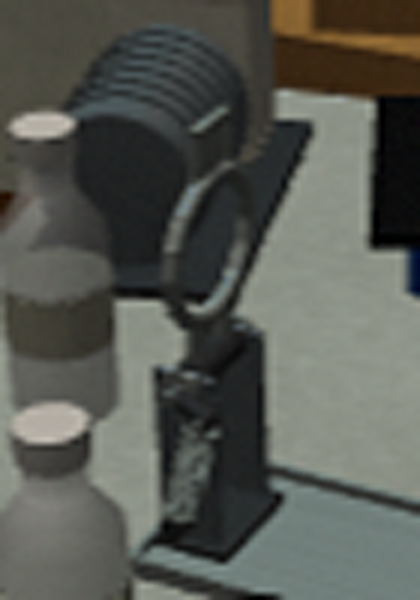

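```bash
cat >> h.py <<'E'
A=-0.174; EX=np.array([np.cos(A),np.sin(A),0]);EY=np.array([-EX[1],EX[0],0]);EZ=np.array([0,0,1.])
HINGE=np.array([686.1,-164.3,110.])
def loc(x,y,z): return HINGE+EX*x+EY*y+EZ*(z-110)
DOWN=[np.pi,0,A]
def st():
    s=bot.get_state(); d=s['tcp_pos']-HINGE
    print('t%.2f'%s['t'],'loc',np.round([d@EX,d@EY,s['tcp_pos'][2]],1),'F',np.round([s['contact_force']@EX,s['contact_force']@EY,s['contact_force'][2]],2),'op %.2f'%s['opening']); return s
E
python3 - <<'E'
from h import *
for y in (A,A+np.pi): print(y,[solve_ik(p,[np.pi,0,y]) for p in (loc(60,0,340),loc(30,0,230),loc(-130,0,117))])
bot.movel([420,-330,340],max_speed=200); st()
bot.grip(0.0,40)
bot.move_ptp(loc(60,0,340),DOWN); st()
m=model('wrist');im=imaging.capture('wrist');cv2.imwrite('pics/w1.png',im)
cv2.imwrite('pics/s1.png',imaging.capture('side'))
E
```

```text
-0.174 [array([-0.32656928,  0.80609092,  0.89004363,  1.65474903,  0.        ,
        2.98902337]), array([-0.33279809,  0.69725787,  0.41159342,  1.28513188,  0.        ,
        2.98279456]), array([-0.37699114,  0.47133832, -0.28405469,  0.81540331,  0.        ,
        2.93860151])]
2.967592653589793 [array([-0.32656928,  0.80609092,  0.89004363,  1.65474903,  0.        ,
       -0.15256928]), array([-0.33279809,  0.69725787,  0.41159342,  1.28513188,  0.        ,
       -0.15879809]), array([-0.37699114,  0.47133832, -0.28405469,  0.81540331,  0.        ,
       -0.20299114])]
t1.77 loc [-234.  -209.7  339.6] F [-0.88  0.3   0.26] op 1.00
t3.88 loc [ 59.8  -1.1 340.4] F [-0.31 -0.63  0.55] op -0.00
```

View pics/w1.png

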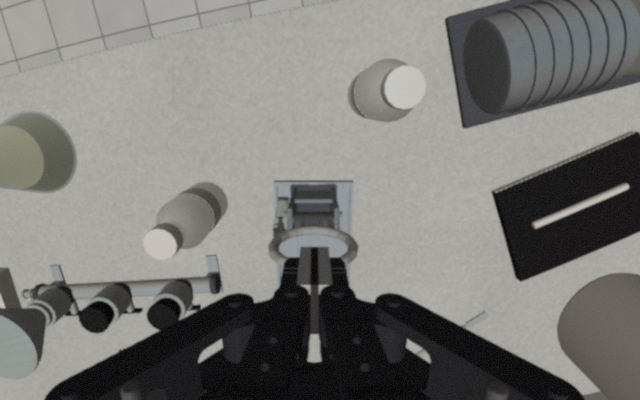

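View pics/s1.png

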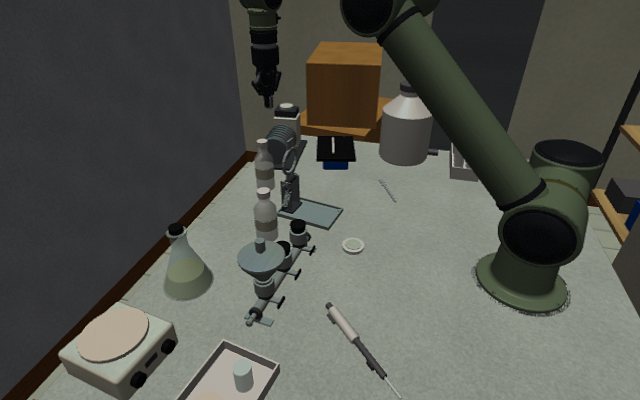

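The wrist view shows the folded arm and ring centred on the fingers' column (about 314), with nothing behind it. I'll go down behind the tab and feel for contact.

Run:
```python
from h import *
bot.movel(loc(60,0,236),max_speed=150); st()
cv2.imwrite('pics/s2.png',imaging.capture('side')[100:240,200:360].repeat(4,0).repeat(4,1))
print(bot.movel(loc(5,0,236),max_speed=15,threshold=2.0)); st()
cv2.imwrite('pics/s3.png',imaging.capture('side')[100:240,200:360].repeat(4,0).repeat(4,1))
st()
```

```text
t4.83 loc [ 60.4  -0.4 237.5] F [ 0.17  0.32 -0.32] op -0.00
True
t8.02 loc [  7.4  -0.  235.7] F [ 1.72 -1.11  0.72] op -0.00
t8.07 loc [  7.4   0.  235.5] F [2.7  0.23 0.69] op -0.00
```

View pics/s3.png

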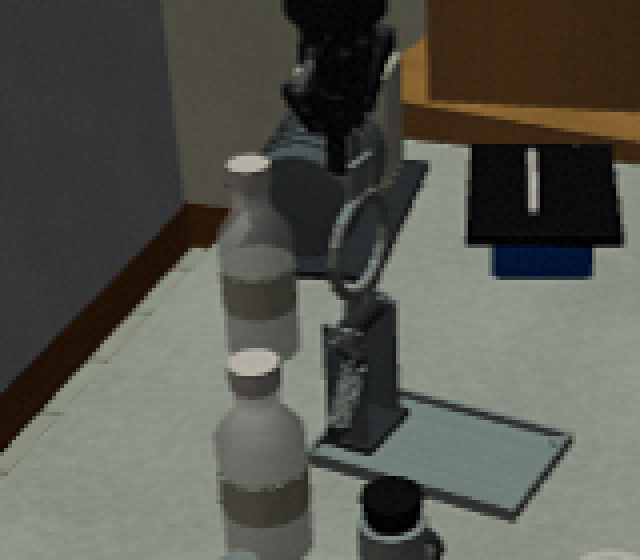

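Run:
```python
from h import *
for ph in range(81,45,-6):
    p=np.radians(ph); x=-126*np.cos(p)+4*np.sin(p)+10; z=110+126*np.sin(p)+4*np.cos(p)
    r=bot.movel(loc(x,0,z),max_speed=25,threshold=8); print(ph,np.round([x,z],1),r,end=' '); s=st()
    if np.linalg.norm(s['contact_force'])>13 or r: break
cv2.imwrite('pics/s4.png',imaging.capture('side')[100:240,200:360].repeat(4,0).repeat(4,1))
```

```text
81 [ -5.8 235.1] True t8.51 loc [  0.5   0.  235.2] F [ 8.51 -0.49 -2.01] op 0.00
```

View pics/s4.png

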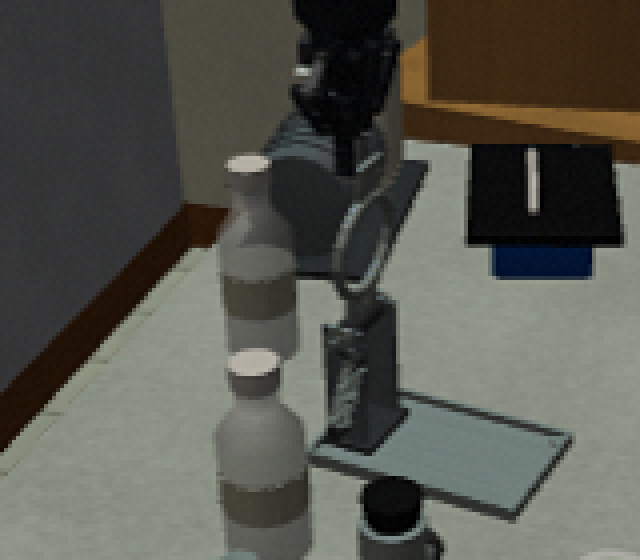

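Run:
```python
from h import *
st()
for ph in range(81,20,-4):
    p=np.radians(ph); x=-126*np.cos(p)+4*np.sin(p)+10; z=110+126*np.sin(p)+4*np.cos(p)
    r=bot.movel(loc(x,0,z),max_speed=20,threshold=7); print(ph,np.round([x,z],1),r,end=' '); s=st()
    if np.linalg.norm(s['contact_force'])>13 or r: break
cv2.imwrite('pics/s5.png',imaging.capture('side')[100:240,200:360].repeat(4,0).repeat(4,1))
```

```text
t8.56 loc [  1.    0.  235.2] F [ 8.05 -0.18 -0.31] op -0.00
81 [ -5.8 235.1] False t8.95 loc [ -3.6   0.  234.9] F [ 8.38 -0.05 -3.66] op 0.00
77 [-14.4 233.7] False t9.54 loc [-12.    0.  233.7] F [ 9.7   0.26 -2.35] op -0.00
73 [-23.  231.7] False t10.13 loc [-20.3   0.  231.9] F [ 8.99 -0.04 -1.66] op 0.00
69 [-31.4 229.1] False t10.72 loc [-28.5   0.  229.6] F [ 9.09  0.   -1.56] op -0.00
65 [-39.6 225.9] False t11.32 loc [-36.6   0.  226.7] F [ 9.07 -0.19  0.05] op -0.00
61 [-47.6 222.1] False t11.91 loc [-44.5   0.  223.2] F [8.64 0.68 0.75] op -0.00
57 [-55.3 217.9] False t12.50 loc [-52.2   0.  219.1] F [7.36 0.65 2.18] op 0.01
53 [-62.6 213. ] False t13.09 loc [-5.990e+01  1.000e-01  2.144e+02] F [6.37 1.26 3.35] op 0.00
49 [-69.6 207.7] False t13.68 loc [-6.720e+01  1.000e-01  2.091e+02] F [5.75 0.17 3.97] op 0.00
45 [-76.3 201.9] False t14.28 loc [-7.500e+01  1.000e-01  2.026e+02] F [4.4  0.71 3.31] op 0.00
41 [-82.5 195.7] False t14.87 loc [-8.260e+01  1.000e-01  1.952e+02] F [4.69 1.57 2.31] op -0.00
37 [-88.2 189. ] False t15.46 loc [-88.6   0.  188.8] F [3.53 0.9  0.66] op 0.00
33 [-93.5 182. ] False t16.05 loc [-93.9   0.  181.7] F [1.99 0.69 1.72] op -0.00
29 [-98.3 174.6] False t16.64 loc [-98.7   0.  174.3] F [0.35 1.26 1.33] op 0.00
25 [-102.5  166.9] False t17.23 loc [-1.028e+02 -1.000e-01  1.666e+02] F [-0.03  0.09  0.16] op -0.00
21 [-106.2  158.9] False t17.82 loc [-106.3   -0.   158.8] F [-0.69 -0.21  1.  ] op -0.00
```

View pics/s5.png

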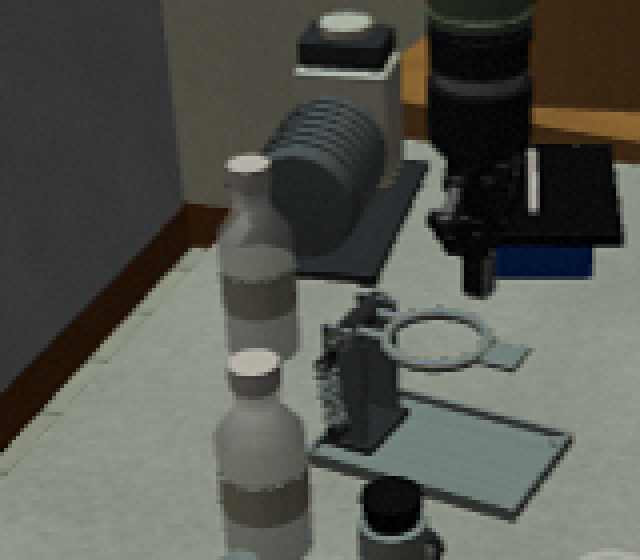

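The arm has snapped down level (the ring lies flat in the picture). Next is the careful press on the tab.

Run:
```python
from h import *
bot.movel(loc(-130,0,150),max_speed=80)
bot.movel(loc(-130,0,126),max_speed=60); bot.dwell(0.1)
f0=np.mean([bot.get_state()['contact_force'][2]]); st()
print(bot.movel(loc(-130,0,105),max_speed=6,threshold=4)); s=st()
z=s['tcp_pos'][2]
def avg(n=4):
    f=[]
    for _ in range(n): bot.dwell(0.03); f.append(bot.get_state()['contact_force'][2])
    return np.mean(f),np.max(f)
print(avg())
zc=z
for k in range(30):
    a,mx=avg(3); print(round(zc,2),round(a,1),round(mx,1))
    if a>11.2: break
    zc-=0.5 if a<7 else 0.25
    bot.movel(loc(-130,0,zc),max_speed=5,threshold=10)
for _ in range(8):
    bot.dwell(0.06); print(round(bot.get_state()['contact_force'][2],1),end=' ')
st()
```

```text
t18.99 loc [-129.7   -0.   126.2] F [-0.29 -0.63  0.97] op 0.00
True
t21.07 loc [-130.    -0.   113.1] F [-0.28  0.43  4.82] op -0.00
(np.float64(5.7287914070034285), np.float64(6.271198798241736))
113.14 5.2 5.9
112.64 6.2 7.4
112.14 9.3 9.7
111.89 10.8 11.0
111.64 12.1 12.3
12.4 12.2 12.6 11.9 11.9 12.4 11.9 13.0 t23.22 loc [-129.9    0.   113. ] F [-3.97  0.09 12.96] op 0.00
```

The press read 12–13 N at about z = 113 and held for about 0.5 s. Now I'll lift off and go to the funnel, measuring the knob with the wrist camera on the way.

Run:
```python
from h import *
bot.movel(loc(-130,0,180),max_speed=100)
bot.movel(loc(-130,0,300),max_speed=200); st()
bot.move_ptp([595,190,300],[np.pi,0,1.397]); st()
bot.grip(0.55,40)
m=model('wrist');im=imaging.capture('wrist');cv2.imwrite('pics/w2.png',im)
np.save('w2.npy',np.array([m[2],*m[3]]));
s=imaging.capture('side');cv2.imwrite('pics/s6.png',s);t=imaging.capture('top');cv2.imwrite('pics/t6.png',t)
crop(t,310,110,410,220,5,'pics/t6r.png');crop(s,255,150,355,240,6,'pics/s6r.png')
print(onz('top',0,0,0)[0], proj('wrist',[[602.5,258.2,211],[602.5,258.2,183],[602.5,258.2,177]],m))
```

```text
t24.80 loc [-1.306e+02  1.000e-01  2.985e+02] F [-0.61 -0.68 -0.42] op -0.00
t26.07 loc [-151.   332.3  299.4] F [-0.04 -0.54 -0.06] op -0.00
1145.43940919348 [[309.44350565 113.72518691]
 [309.96366354 112.87640325]
 [310.06091626 112.71772036]]
```

View pics/w2.png

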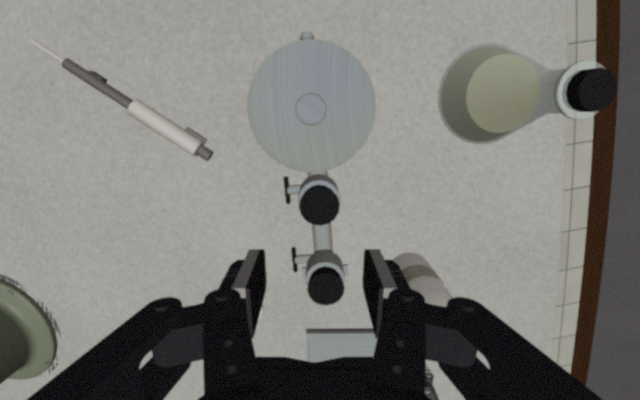

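View pics/t6r.png

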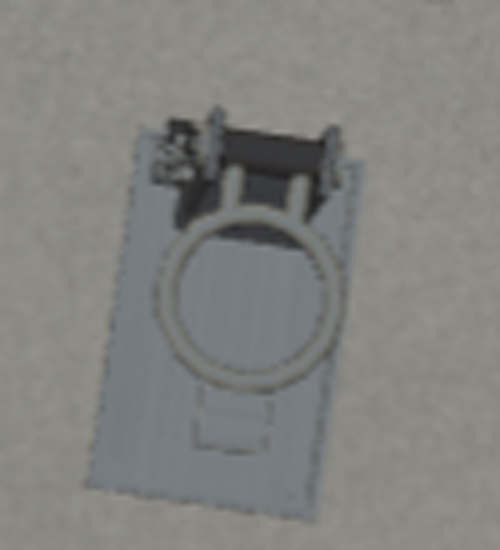

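View pics/s6r.png

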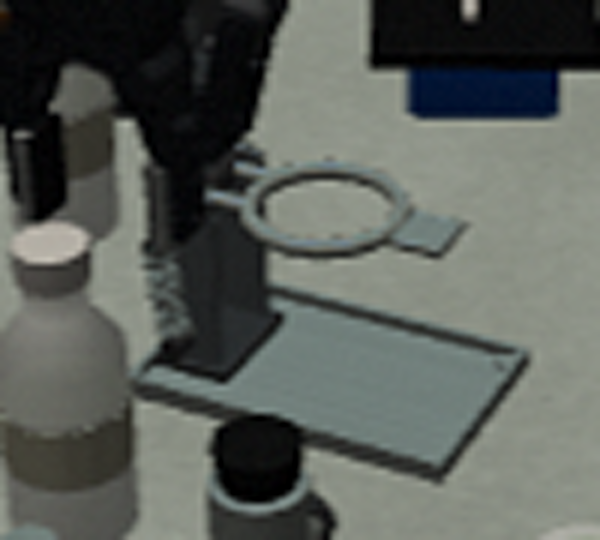

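Run:
```python
from h import *
w=np.load('w2.npy'); K,k1,_,_=model('wrist'); m=(K,k1,w[0],w[1:])
print('wrist knobtop',onz('wrist',311,109,211,m),'lid',onz('wrist',312,105,177,m),'bungs',onz('wrist',319.5,204,117,m),onz('wrist',325.5,286,117,m))
print('ring top',onz('top',360.1,169.7,113),'side',onz('side',309.3,184.75,112),'pred',loc(-70,0,110))
print('tri ring',tri([ray('top',360.1,169.7),ray('side',309.3,184.75)]))
print('tri knobtop w/side',tri([ray('wrist',311,109,m),ray('side',260,240.4)]))
# knob circle refine
im=cv2.imread('pics/w2.png'); crop(im,240,30,390,180,5,'pics/w2c.png')
```

```text
wrist knobtop [604.11827532 261.12652402 211.        ] lid [605.05133664 263.74649063 177.        ] bungs [594.84352032 164.2137182  117.        ] [585.02104949  66.5019309  117.        ]
ring top [ 615.24016544 -151.45357084  113.        ] side [ 615.5202274  -150.72466174  112.        ] pred [ 617.15698917 -152.18136731  110.        ]
tri ring (array([ 615.60658989, -151.60277943,  111.45988145]), [np.float64(0.17463037280893717), np.float64(0.17463037280890492)])
tri knobtop w/side (array([603.75096427, 260.94154961, 211.75796293]), [np.float64(0.42130667040468334), np.float64(0.42130667040471736)])
```

View pics/w2c.png

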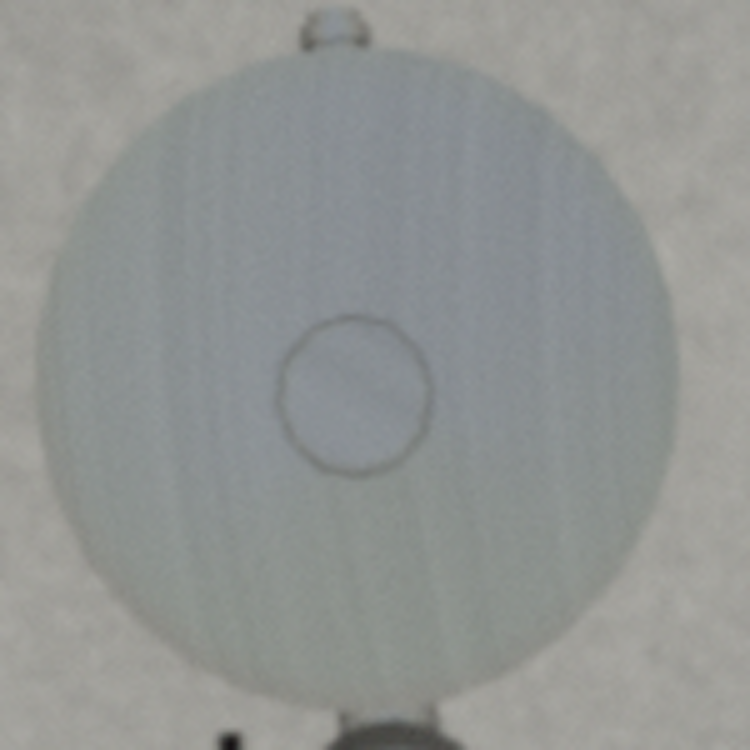

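Run:
```python
from h import *
O=[np.pi,0,1.397]
bot.movel([603.5,259.8,290],rot=O,max_speed=150)
bot.movel([603.5,259.8,215],max_speed=100)
print(bot.movel([603.5,259.8,181.5],max_speed=40,threshold=5)); st()
bot.grip(0.0,50); s=st(); print(s['tcp_pos'],s['wrist_torque'])
cv2.imwrite('pics/s7.png',imaging.capture('side')[190:330,200:360].repeat(4,0).repeat(4,1))
```

```text
False
t29.23 loc [-154.6  403.5  181.8] F [-0.37  0.19  0.48] op 0.55
t29.58 loc [-154.3  403.5  182. ] F [ 0.84 -0.24  1.96] op 0.24
[603.99238058 259.83511516 181.99897885] [-0.03972867 -0.2457061  -0.02512376]
```

View pics/s7.png

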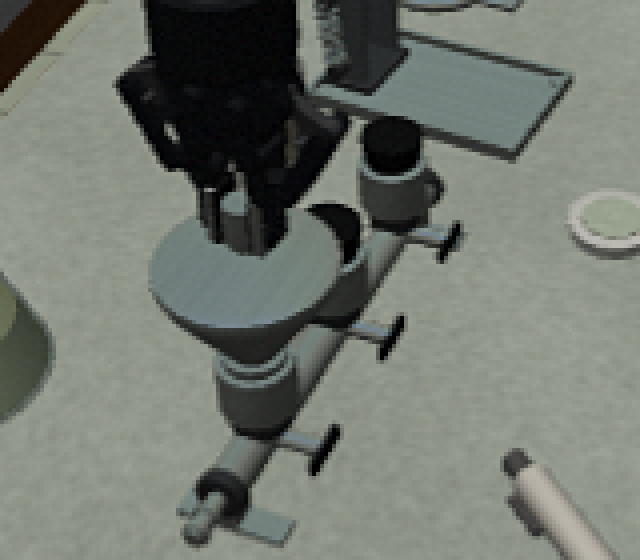

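The jaws stopped at opening 0.24 (about 20 mm) on the knob, and both fingers stand either side of it just above the lid. Lifting.

Run:
```python
from h import *
r=bot.movel([603.9,259.8,225],max_speed=50); st()
bot.movel([603.9,259.8,290],max_speed=100); st()
bot.movel([610,60,290],max_speed=150)
s=st(); cv2.imwrite('pics/s8.png',imaging.capture('side')[100:300,200:400].repeat(3,0).repeat(3,1))
```

```text
t30.65 loc [-154.6  403.3  224.6] F [-0.79  0.27 -2.62] op 0.24
t31.45 loc [-154.7  403.3  289.3] F [ 0.02 -0.44 -1.93] op 0.24
t32.93 loc [-114.   208.5  290. ] F [-0.57 -0.14 -2.29] op 0.24
```

View pics/s8.png

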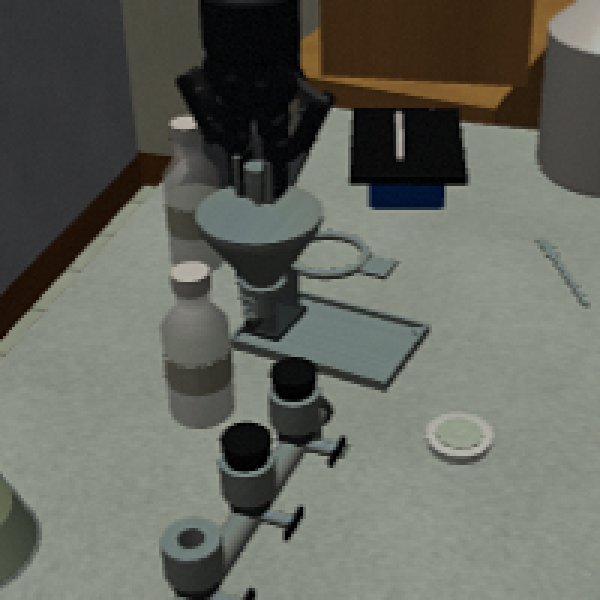

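Run:
```python
from h import *
bot.movel([615.8,-152,290],max_speed=140); bot.dwell(0.2); st()
print(bot.movel([615.8,-152,230],max_speed=60,threshold=6)); st()
s=imaging.capture('side');cv2.imwrite('pics/s9.png',s[100:250,230:390].repeat(4,0).repeat(4,1))
cv2.imwrite('pics/w9.png',imaging.capture('wrist'))
```

```text
t34.85 loc [-71.4   0.6 290.1] F [ 0.2   0.06 -1.7 ] op 0.24
False
t36.00 loc [-7.100e+01 -1.000e-01  2.305e+02] F [-0.02 -0.57 -3.25] op 0.24
```

View pics/s9.png

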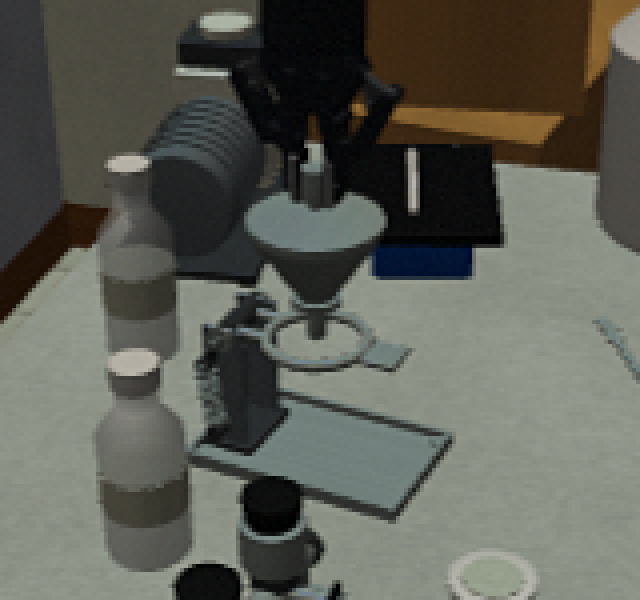

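View pics/w9.png

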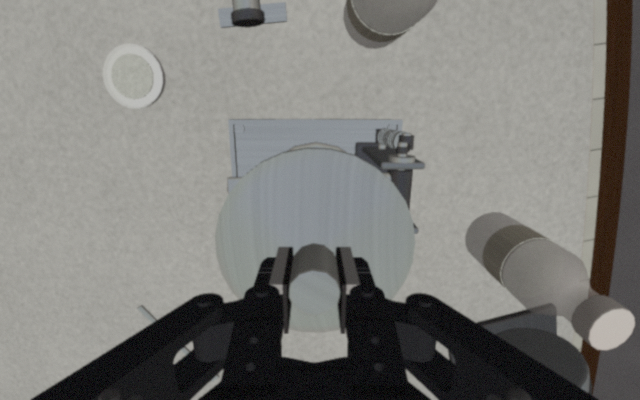

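The side view shows the stem entering the middle of the ring, and the funnel is upright. Lowering gently until contact.

Run:
```python
from h import *
print(bot.movel([615.8,-152,185],max_speed=40,threshold=6)); bot.dwell(.1); st()
print(bot.movel([615.8,-152,150],max_speed=10,threshold=2.5)); bot.dwell(.1);s=st(); print(s['tcp_pos'])
bot.dwell(.1); st()
s=imaging.capture('side');cv2.imwrite('pics/s10.png',s[120:240,250:370].repeat(5,0).repeat(5,1))
```

```text
False
t37.48 loc [-7.120e+01 -1.000e-01  1.854e+02] F [-0.1  -0.05 -2.09] op 0.25
True
t39.73 loc [-70.8  -0.6 161.7] F [ 2.55 -1.32  2.48] op 0.24
[ 616.24200119 -152.62215083  161.69189244]
t39.83 loc [-70.8  -0.6 161.7] F [ 2.62 -1.93  3.57] op 0.24
```

View pics/s10.png

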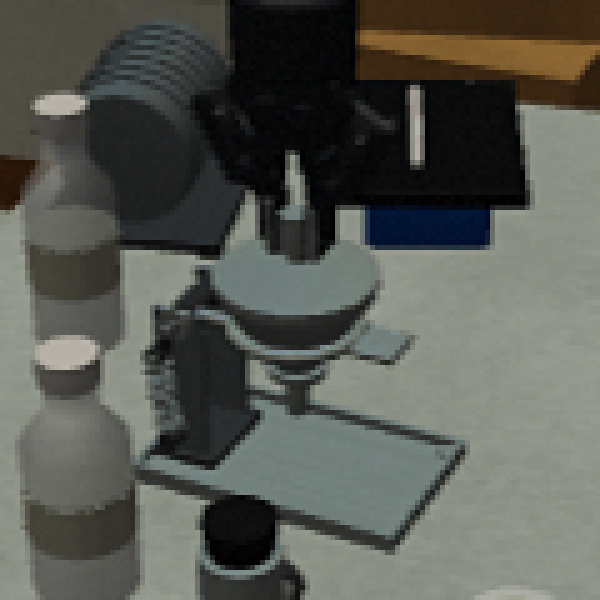

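Seated in the ring, with a small sideways load. I'll relieve that with a 1 mm shift before letting go.

Run:
```python
from h import *
p=bot.get_state()['tcp_pos']
p=p+EX*1.0-EY*0.8; p[2]-=0.3
print(bot.movel(p,max_speed=5,threshold=8)); bot.dwell(.15); s=st()
for k in range(4):
    f=np.mean([ (bot.dwell(.03),bot.get_state()['contact_force'])[1] for _ in range(4)],0)
    fx,fy=f@EX,f@EY; print(np.round([fx,fy,f[2]],2))
    if abs(fx)<1 and abs(fy)<1: break
    p=p+EX*np.clip(fx*.3,-.8,.8)+EY*np.clip(fy*.3,-.8,.8)
    bot.movel(p,max_speed=5,threshold=8); bot.dwell(.1)
s=st()
```

```text
False
t40.70 loc [-70.3  -1.1 160.9] F [ 1.67 -0.3   0.22] op 0.24
[ 1.34 -0.47  1.04]
[ 0.03  0.01 -2.31]
t41.32 loc [-70.   -1.4 160.8] F [-0.1  -0.9  -3.04] op 0.24
```

Run:
```python
from h import *
p=bot.get_state()['tcp_pos'];q=p.copy();q[2]-=8
print(bot.movel(q,max_speed=4,threshold=3)); bot.dwell(.15)
f=np.mean([ (bot.dwell(.03),bot.get_state()['contact_force'])[1] for _ in range(4)],0);print(np.round([f@EX,f@EY,f[2]],2)); st()
```

```text
True
[0.42 0.23 5.43]
t42.17 loc [-70.   -1.2 160.4] F [-0.31  0.46  5.3 ] op 0.24
```

Run:
```python
from h import *
p=bot.get_state()['tcp_pos'];p[2]+=0.2
bot.movel(p,max_speed=5); bot.dwell(.1); st()
bot.grip(0.5); s=st()
q=s['tcp_pos'].copy(); q[2]+=5; bot.movel(q,max_speed=30,threshold=4); st()
q[2]=290; bot.movel(q,max_speed=120,threshold=6); st()
s=imaging.capture('side');cv2.imwrite('pics/s11.png',s[120:240,250:370].repeat(5,0).repeat(5,1))
```

```text
t42.79 loc [-69.9  -1.2 160.5] F [-0.22  0.19  1.76] op 0.24
t43.13 loc [-70.4  -1.1 160.2] F [-0.9   0.36 -0.57] op 0.50
t43.44 loc [-70.1  -1.2 165.7] F [ 0.04  0.33 -0.06] op 0.51
t44.63 loc [-70.8  -1.1 289.1] F [-0.09 -0.25 -0.36] op 0.50
```

View pics/s11.png

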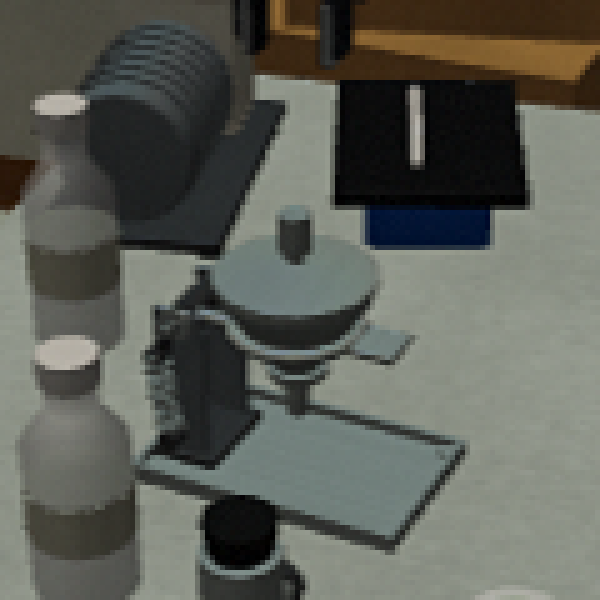

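Run:
```python
from h import *
bot.movel([420,-160,320],max_speed=150); st()
t=imaging.capture('top');s=imaging.capture('side')
cv2.imwrite('pics/t12.png',t[80:280,130:430].repeat(2,0).repeat(2,1))
a=t[80:280,130:430];
# side: knob top and stem foot
u=250+296/5;v=120+213/5
print('knob top side @z189',onz('side',u,v,189),'ring',[615.6,-151.6])
t0=cv2.imread('pics/t6.png');print('diff dish/pip/bottle regions')
for n,(x0,y0,x1,y1) in dict(dish=(285,225,325,260),pip=(135,230,220,320),bung=(218,170,300,205),bot=(275,115,312,155),bot2=(385,65,425,110),spat=(405,238,470,282)).items(): print(n,np.abs(t[y0:y1,x0:x1].astype(int)-cv2.imread('pics/top0.png')[y0:y1,x0:x1]).mean().round(2))
```

```text
t46.16 loc [-262.3  -41.8  319.8] F [-0.07  0.03 -0.21] op 0.51
knob top side @z189 [ 615.68424919 -154.17322794  189.        ] ring [615.6, -151.6]
diff dish/pip/bottle regions
dish 8.82
pip 8.24
bung 6.76
bot 7.74
bot2 7.39
spat 41.98
```

View pics/t12.png

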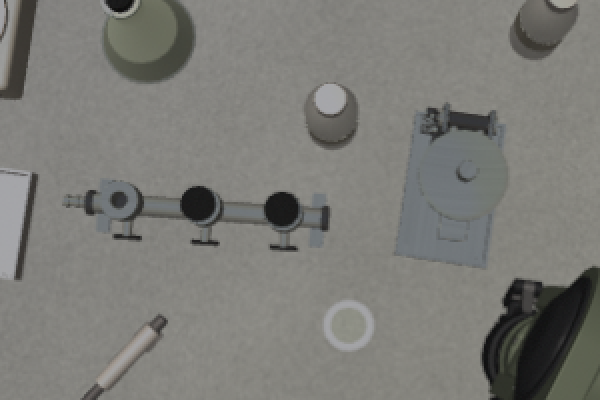

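The top view shows the funnel's lid centred over the ring at (462,175) in this 2x crop. The bungs, dish, pipette and bottles haven't moved. Their pixel differences are a uniform brightness change, and the spatula is only hidden by the arm. Handing in.

Run:
```python
from h import *
print(onz('top',130+462/2,80+175/2,155))
st(); print(bot.sign_off())
```

```text
[ 614.96363315 -148.57703482  155.        ]
t46.26 loc [-262.4  -41.7  319.7] F [-0.11 -0.18 -0.23] op 0.50
the job is handed in; nothing more can be done
None
```

The funnel now hangs upright in the ring of the rest, released, and the job was handed in at about 46 s of the 72 s allowed. No verdict was reported.

- **Folding and pressing:** I pushed the arm down from behind the tab, with readings peaking at about 10 N, until it snapped level. I then pressed the middle of the tab at 12–13 N for about 0.5 s, with the funnel still on the manifold.
- **Moving the funnel:** I took it by the knob, lifted it straight out and lowered it into the ring. The cone first touched slightly off centre, so I shifted about 1–2 mm to relieve the side load before seating it and letting go. The load on the arm while seating was about 8 N at most, adding the funnel's weight to the tool reading.
- **Final checks:** The arm is level and the funnel looks upright. The side view puts the knob about 3 mm from the ring's centre, and the top view puts the lid about 3 mm off in the opposite direction. Those differ by about 6 mm across y, which is near what the calibration and my pixel picking allow, and both are within the 10 mm limit. I did not measure the knob's final height separately.
- **Loose things:** The bungs, dish, pipette and bottles look unmoved in the top view. The spatula was hidden by the arm in that last picture, so I couldn't check it there; the arm never went down near it.

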